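# Stamp a brick slip and make up the pack weight

### The arm

A 6-joint arm with a two-finger parallel gripper is mounted at the origin on the work surface. World frame = base frame: x ahead of the robot, y to its left, z up, the work surface at z = 0. Lengths are in mm, angles in degrees, forces in N, time in s.
With the tool pointing down it reaches from about 400 to 925 mm from the base axis. Payload 12.5 kg.
Tool frame: the origin (TCP) lies midway between the tips of the shut fingers; the grasp point (between the pads) lies 19 mm behind it (manip.pinch_z is the z of the grasp point in the tool frame, in mm); z points along the fingers, y is the line along which they close (so a half turn about z gives the same grasp; the last joint's range is limited). The gripper opens to 95 mm and grips with 3 to 60 N. Pads are 20 mm wide; open, the fingers measure 119 mm over their backs; the gripper's body (75 mm by 180 mm) begins 59 mm behind the grasp point.
Start: joints at [67.517, 28.126, 89.318, -0, 62.55, -6.05], TCP at [176.785, 599.495, 214.661] pointing down, gripper open.
Joint ranges: [-177.58, 177.58], [-47.91, 125.51], [2.72, 160], [-65.01, 245.01], [3.68, 167.84], [-153.87, 153.87]. Speed limits (degrees/s): [127.2, 127.2, 159.86, 180, 180, 180].

### API

Orientations are given as a 3x3 rotation matrix whose columns are the frame's x, y, z axes.
In Python, from cell import manip gives the robot as it stands. The module is installed in compiled form; this text tells all that it offers.
- The arm moves only by the tool servo_tool, never from a script. Its argument "motion" is a list that holds one entry, the list of rows, each a list of 7 numbers: the shift along the world's x, y, z in m, then the turn, a rotation vector about the world's x, y, z in degrees, then the finger opening in m, from 0 to 0.0951. A call has 1 to 20 rows; each row is the pose to reach, as a shift and turn from the pose commanded when the call began; what a row does not reach only later rows make up. A row lasts 1/8 s, in which the tool goes at most 62.5 mm and 10.7 degrees, less where a joint would pass 70% of its speed; a pose out of reach is approached as far as the arm can. A call with a gripper value outside its range is refused whole. The fingers move at their own pace and stop on an object; "grip_force" is the grip in N (left out, the last holds). Time passes only in rows, so rows that repeat a pose let the fingers close. It gives the time, the measured TCP pose, the force, the opening and the grip force at its end, in the units of the state.
- manip.get_obs(): the state, without advancing time (a new reading comes with each control period).
- manip.get_image(name): name is "scene" or "top" or "wrist"; returns a dict with "img" (420x560x3 uint8, red, green, blue), "range_z" (420x560 float32, mm along the optical axis (not along the pixel's ray), 0 where there is no reading), "fov_y" (degrees; the focal length in pixels is half the picture's height over the tangent of half this angle, whatever the lens; pixels are square), "cx", "cy" (the principal point, pixels), "T" (4x4, takes a point from camera to world coordinates). Camera axes: x right, y down, z forward; pixel columns grow to the right and rows downward; lengths in mm; the calibration is good to about 2 mm. A picture is of the moment at which its call begins.
- manip.hand_in(): hands the job in; it is judged then, once.
The state is a dict: "clock": time; "joint_pos": joint angles; "joint_velocities": joint speeds; "joint_efforts": joint torques, N m; "tool_pos": TCP position; "tool_rot": TCP orientation; "contact_force": force on the tool from outside, world axes, zero at the start; "ft_torque": the same for the moment, N m; "grip_width": finger opening in mm; "gripper_force": force on a finger pad.
Only numpy, scipy, OpenCV 4.12 (cv2) and the standard library are available. Lean on these libraries where they do the work, as an engineer would, in place of code of your own. Each camera call takes 0.05 s, during which the arm holds its last target. There are 200 camera calls.

### The job

Slide the brick slip lying in the guide of the blue stamping stand fully home against its stop, then push the red plunger head all the way down to its stop to stamp the slip, hold it there for a moment and let it spring back up. Take the stamped slip out and lay it face up and flat on the floor of the scale pan beside the strapped bundle, then add offcuts to the pan one at a time until the red pointer rests in the green band. Set things down gently so that the pan never hits its bottom stop, leave the bundle in the pan, and leave the jar, mug and tools where they are.

Things in the scene. Friction and masses are not known exactly. Their poses are not given: they have to be found in the camera images.
- stand: Fixed blue stamping stand. Origin on the plunger axis at bench level; +x is the way the slip slides in, away from the robot. Rails x -42 to 28 mm, inner faces y +-29, 10 thick, 14 high; the slip slides on the bench between them. Arm and sleeve overhang the guide back to x = -22, z 70 to 118 mm; column x 44 to 80, 110 high. Slip fully home: its centre at x = -52 mm, y = 0 (within 5 mm).
- stop_face (a point): Middle of the face of the steel stop block (90 mm wide, 30 high), 10 mm above the bench, 28 mm beyond the plunger axis; the slip's front end must touch it. Axes as the stand.
- plunger_top (a point): Centre of the top of the red plunger head (disc 40 mm across), moves with it: 158 mm above the bench when up, 140 mm at its stop. It is pressed straight down.
- plunger (a joint): Travel of the stamp plunger, m: 0 up, 0.018 at its stop (beyond 0.0165 counts as fully down). Sprung: about 5 N starts it, 14 N holds it at the stop. Up, its foot (28 mm across) hangs 38 mm over the bench; at the stop its pad meets the face of the slip.
- slip: Loose sandy brick slip, 160 x 52 x 20 mm (x, y, z), about 0.29 to 0.35 kg. Origin: centre of its underside. Starts in the guide with its front end under or near the plunger, 25 to 55 mm short of the stop, its tail towards the robot.
- pan_floor (a point): Centre of the upper face of the scale pan's floor; sinks with the pan. Aluminium pan 200 (x) by 180 (y) mm inside, rim 6 mm above the floor; floor 140 mm above the bench when empty. Its +x points away from the robot, give or take 0.2 rad. A white plate with the green band, 150 mm high, stands 20 mm outside the +x edge at y = 50 mm.
- pan (a joint): How far the pan has sunk, m: 0 empty, 0.092 on its bottom stop (beyond 0.090 counts as hit). Sinks 8.2 mm per 100 g and settles in about half a second. The pan's red pointer is in the green band of the white plate between 0.0578 and 0.0712.
- bundle: Two half slips strapped together, 76 x 52 x 42 mm, 0.26 to 0.34 kg, origin at the centre of the underside. It lies in the pan near y = +50 mm of the pan's frame and stays there; the slip fits beside it at y = -45 mm, long side along x.
- offcut0: Loose offcut of brick slip, 50 x 40 x 25 mm (x, y, z), 0.10 kg, origin at the centre of its underside; lies flat on the bench between stand and scale. It may be put on the pan floor or on top of the laid slip. One or two of the three are needed, depending on the true weights.
- offcut1: Offcut like offcut0.
- offcut2: Offcut like offcut0.
- jar: Pigment jar, 64 mm across, 90 mm high, origin under its centre; to be left alone.
- mug: Blue mug, 80 mm across, 90 mm high, origin under its centre; to be left alone.
- brush: Brush lying on the bench; to be left alone.
- spatula: Spatula lying on the bench; to be left alone.
- hammer: Hammer lying on the bench; to be left alone.
Mind the look-alikes: they are no part of the job. Leave any purple look-alike of the offcut1 alone.

How it is judged (in metres and radians):
On the way, in this order (a step that is already met when the one before it is completed fails the run):
1. the slip is slid home against the stop, the plunger still up (x of slip in the frame of stand between -0.057 and -0.047 m and y of slip in the frame of stand between -0.006 and 0.006 m and height (world z) of slip below 0.004 m and value of joint plunger below 0.004 m), for 0.1 s.
2. the plunger is held down at its stop with the slip home (x of slip in the frame of stand between -0.057 and -0.047 m and y of slip in the frame of stand between -0.006 and 0.006 m and height (world z) of slip below 0.004 m and value of joint plunger above 0.0165 m), for 0.2 s.
3. the plunger is up again and the slip lies flat and released on the floor of the pan (x of slip in the frame of pan_floor between -0.09 and 0.09 m and y of slip in the frame of pan_floor between -0.08 and 0.08 m and z of slip in the frame of pan_floor between -0.004 and 0.004 m and angle between slip's own z axis and vertical below 0.08 rad and value of joint plunger below 0.003 m and contact force between slip and the fingers below 0.05 N), for 0.2 s.
At the end, for the whole second after the job is handed in: Slip flat in the pan (face up, tilt under 4 deg, underside within 4 mm of the floor, centre within 90 by 80 mm of the pan's), bundle on the pan floor; each offcut in the pan or on the bench; pan at rest, sunk 57.8 to 71.2 mm (pointer in green); plunger up within 3 mm (x of slip in the frame of pan_floor between -0.09 and 0.09 m and y of slip in the frame of pan_floor between -0.08 and 0.08 m and z of slip in the frame of pan_floor between -0.004 and 0.004 m and angle between slip's own z axis and vertical below 0.08 rad and x of bundle in the frame of pan_floor between -0.09 and 0.09 m and y of bundle in the frame of pan_floor between -0.08 and 0.08 m and z of bundle in the frame of pan_floor between -0.004 and 0.006 m and value of joint pan between 0.0578 and 0.0712 m and velocity of joint pan between -0.01 and 0.01 m/s and value of joint plunger below 0.003 m and linear speed of slip below 0.02 m/s and (height (world z) of offcut0 below 0.012 m or (x of offcut0 in the frame of pan_floor between -0.1 and 0.1 m and y of offcut0 in the frame of pan_floor between -0.09 and 0.09 m)) and (height (world z) of offcut1 below 0.012 m or (x of offcut1 in the frame of pan_floor between -0.1 and 0.1 m and y of offcut1 in the frame of pan_floor between -0.09 and 0.09 m)) and (height (world z) of offcut2 below 0.012 m or (x of offcut2 in the frame of pan_floor between -0.1 and 0.1 m and y of offcut2 in the frame of pan_floor between -0.09 and 0.09 m))); the robot touches nothing.
It fails at once if a bystander (jar, mug, brush, spatula, hammer) is moved by more than 40 mm (distance of any of jar, mug, brush, spatula, hammer from where it was at the start of the episode above 0.04 m).
It fails at once if the pan hits its bottom stop (value of joint pan above 0.09 m).
It also fails if it takes over 72 s, if anything falls off the work surface, if the arm or the gripper's body presses on something with over 40 N, if the wrist force passes 120 N, or if a joint passes its speed limit or range.

## Working session

There is one attempt and no reset: what is moved stays moved. The work goes in short steps, Python scripts to look and compute and a tool call to move; the robot and the scene stay as the last step left them, time stands still between calls to the robot, and variables do not carry over. Pictures are saved under pics/ and viewed, at most 10 in all, crops included, and the job is handed in when it is done.

Besides the shell and the picture viewer there is one more tool, called after ">>>" by a JSON object that holds its "op" and its "data", one argument or row to a line. servo_tool: Moves the arm, as the interface text tells. Its arguments: {"type":"object","properties":{"motion":{"type":"array"},"grip_force":{"type":"number"}},"required":["motion"]}

```bash
mkdir -p pics
cat > h.py <<'E'
import numpy as np, cv2
from cell import manip
def get(n):
    d=manip.get_image(n); h=d["img"].shape[0]; d["f"]=h/2/np.tan(np.radians(d["fov_y"]/2)); return d
def save(d,name,crop=None,scale=1):
    im=d["img"][...,::-1]
    if crop: u0,v0,u1,v1=crop; im=im[v0:v1,u0:u1]
    cv2.imwrite("pics/"+name,cv2.resize(im,None,fx=scale,fy=scale,interpolation=cv2.INTER_CUBIC))
def rng(d):  # world point of every pixel by range
    v,u=np.indices(d["range_z"].shape); z=d["range_z"]
    P=np.stack([(u-d["cx"])/d["f"]*z,(v-d["cy"])/d["f"]*z,z],-1)
    return P@d["T"][:3,:3].T+d["T"][:3,3]
def ray(d,uv,h): # pixel to plane z=h
    uv=np.atleast_2d(np.asarray(uv,float)); r=np.c_[(uv[:,0]-d["cx"])/d["f"],(uv[:,1]-d["cy"])/d["f"],np.ones(len(uv))]@d["T"][:3,:3].T
    o=d["T"][:3,3]; return o+r*((h-o[2])/r[:,2])[:,None]
E
python3 - <<'E'
from h import *
for n in("scene","top"):
    d=get(n); save(d,n+"0.png"); print(n,d["fov_y"],d["cx"],d["cy"],d["T"].round(3).tolist(),(d["range_z"]>0).mean())
    np.savez(n+"0.npz",**d)
o=manip.get_obs(); print({k:np.round(v,3).tolist() for k,v in o.items()},manip.pinch_z)
E
```

```text
scene 56.25146958969612 278.7205549812575 209.72039841979213 [[-0.711, 0.551, -0.437, 1073.965], [0.703, 0.549, -0.453, 606.923], [-0.01, -0.629, -0.777, 1015.737], [0.0, 0.0, 0.0, 1.0]] 0.9960034013605442
top 51.98278340847534 280.8132966923464 211.93629952517085 [[0.009, -0.992, 0.128, 358.323], [-1.0, -0.007, 0.011, 82.191], [-0.01, -0.128, -0.992, 1636.878], [0.0, 0.0, 0.0, 1.0]] 0.9960714285714286
{'clock': 0.1, 'joint_pos': [67.519, 28.161, 89.344, -0.001, 62.549, -6.051], 'joint_velocities': [0.051, -0.123, 0.0, 0.08, 0.047, 0.051], 'joint_efforts': [0.003, -61.362, -25.861, 0.069, 0.047, -0.0], 'tool_pos': [176.693, 599.302, 214.132], 'tool_rot': [[-0.959, 0.283, -0.0], [0.283, 0.959, -0.001], [0.0, -0.001, -1.0]], 'contact_force': [-0.16, -0.064, 1.627], 'ft_torque': [0.044, 0.017, 0.003], 'gripper_force': 0.0, 'grip_width': 95.106} -18.8
```

View pics/scene0.png

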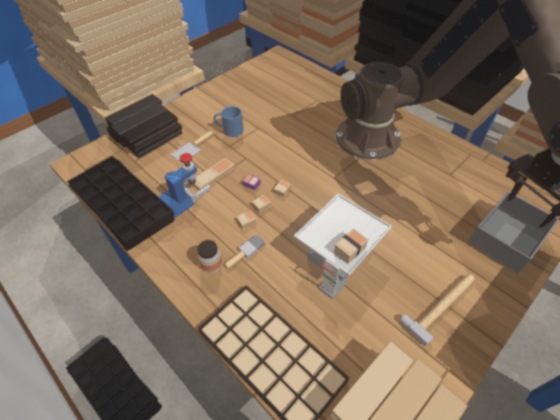

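View pics/top0.png

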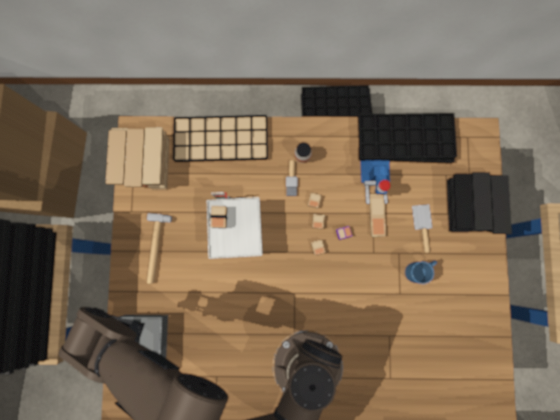

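The scene shows the blue stand with its red plunger head (scene 186,158; top 384,186). The slip lies in the guide (scene 213,173; top 377,213), and the pan with the bundle is at scene 343,235; top 235,228.

What could be mistaken for what I want:
- **Offcuts:** top (315,201), (318,221) and (318,247) are tan, so those are mine. (343,232) is the purple look-alike and stays.
- **Slip:** the tray slips at (220,138) and the stacked slips at (135,157) are not in the guide. The one I want is at (377,213).

Run:
```python
from h import *
t=dict(np.load("top0.npz")); s=dict(np.load("scene0.npz"))
Pt,Ps=rng(t),rng(s)
save(t,"topcrop.png",(190,130,450,290),3)
for n,h,P in(("slip",(377,213),20),("o0",(315,201),25),("o1",(318,221),25),("o2",(318,247),25),("purple",(343,232),25),("plunger",(384,186),158),("panc",(240,240),100),("bundle",(219,217),150),("stop",(376,163),0),("mug",(420,272),90),("jar",(304,152),90)):
    print(n,ray(t,h,P)[0].round(),Pt[h[1],h[0]].round())
hs=cv2.cvtColor(t["img"],cv2.COLOR_RGB2HSV)
# plunger red mask in both
for d,P,n in((t,Pt,"t"),(s,Ps,"s")):
    im=d["img"].astype(int); m=(im[...,0]>120)&(im[...,1]<60)&(im[...,2]<70)
    k,l,st,c=cv2.connectedComponentsWithStats(m.astype(np.uint8))
    for i in range(1,k):
        if st[i,4]>8: q=P[l==i]; print(n,"red",c[i].round(1),st[i,4],np.median(q,0).round(),q[:,2].max().round())
# pan white region by height
m=(Pt[...,2]>60)&(Pt[...,2]<135)
m[:, :195]=0; m[:,275:]=0; m[:185]=0; m[265:]=0
print("pan",np.median(Pt[m],0).round(), cv2.minAreaRect(Pt[m][:,:2].astype(np.float32)))
```

```text
slip [ 565. -264.   20.] [ 565. -263.   21.]
o0 [608. -29.  25.] [607. -29.  34.]
o1 [532. -41.  25.] [532. -41.  25.]
o2 [435. -40.  25.] [435. -40.  26.]
purple [ 492. -134.   25.] [ 492. -134.   25.]
plunger [ 642. -260.  158.] [ 642. -259.  161.]
panc [454. 244. 100.] [453. 242. 114.]
bundle [530. 313. 150.] [529. 312. 158.]
stop [ 763. -268.    0.] [ 762. -267.    6.]
mug [ 346. -397.   90.] [ 346. -421.   12.]
jar [781.  15.  90.] [781.  15.  89.]
t red [384.8 184.8] 67 [ 646. -264.  158.] 165.0
pan [488. 258. 117.] ((511.0704040527344, 267.0679931640625), (229.79090881347656, 186.7720184326172), 3.533332109451294)
```

View pics/topcrop.png

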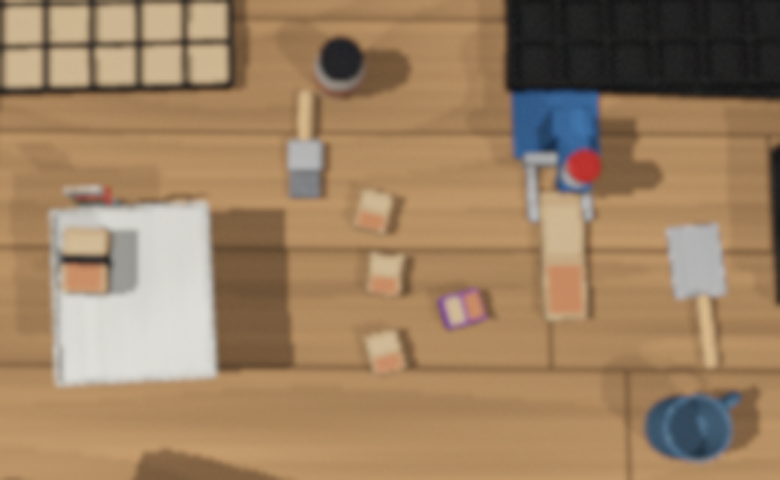

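The crop confirms the three tan offcuts, the purple one to avoid, and the slip under the red head. I'll fly over the pan first for a wrist view.

>>> {"op": "servo_tool", "data": {
  "motion": [
    [[0.303,-0.35,0.186,0,0,16.4,0.095],[0.303,-0.35,0.186,0,0,16.4,0.095],[0.303,-0.35,0.186,0,0,16.4,0.095],[0.303,-0.35,0.186,0,0,16.4,0.095],[0.303,-0.35,0.186,0,0,16.4,0.095],[0.303,-0.35,0.186,0,0,16.4,0.095],[0.303,-0.35,0.186,0,0,16.4,0.095],[0.303,-0.35,0.186,0,0,16.4,0.095],[0.303,-0.35,0.186,0,0,16.4,0.095],[0.303,-0.35,0.186,0,0,16.4,0.095]]
  ]
}}

```text
clock: 1.35
tool_pos: [479.5, 249.5, 400.1]
tool_rot: [[-1.0, 0.001, -0.001], [0.001, 1.0, -0.0], [0.001, -0.0, -1.0]]
contact_force: [0.2, 0.3, 0.3]
grip_width: 94.8
gripper_force: 0.0
```

Run:
```python
from h import *
d=get("wrist"); save(d,"w_pan.png"); np.savez("w_pan.npz",**d); print(d["T"].round(3).tolist(),d["f"])
P=rng(d)
z=P[...,2]; h,e=np.histogram(z[d["range_z"]>0],bins=np.arange(-10,200,5)); print([(int(a),int(b)) for a,b in zip(e,h) if b>300])
o=manip.get_obs(); print(o["clock"],o["tool_pos"].round(1),o["joint_pos"].round(1),o["tool_rot"].round(3).tolist())
```

```text
[[0.001, 0.965, 0.263, 404.475], [1.0, -0.001, 0.0, 250.359], [0.0, 0.263, -0.965, 570.575], [0.0, 0.0, 0.0, 1.0]] 341.3146596294084
[(-5, 51948), (0, 71655), (5, 507), (10, 875), (15, 5163), (20, 3839), (25, 3923), (115, 16946), (120, 1655), (155, 2229)]
1.4 [479.1 250.  400. ] [ 20.5  13.3  84.2   0.   82.6 -69.5] [[-1.0, 0.0, -0.001], [0.0, 1.0, -0.0], [0.001, -0.0, -1.0]]
```

View pics/w_pan.png

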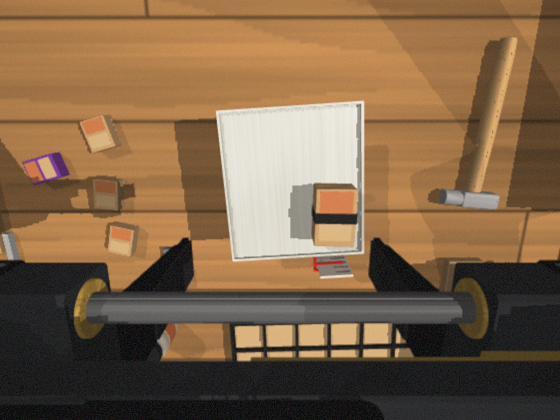

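The wrist view shows:
- the pan rim corners at (217,112), (362,101), (363,252) and (234,261), with the bundle at (335,215)
- the plate at (332,267)
- tan offcuts at (98,133), (105,193) and (121,238), with the purple one at (46,168)

Next I'll measure all of these and fly to the slip.

>>> {"op": "servo_tool", "data": {
  "motion": [
    [[0.03,-0.51,-0.06,0,0,0,0.095],[0.03,-0.51,-0.06,0,0,0,0.095],[0.03,-0.51,-0.06,0,0,0,0.095],[0.03,-0.51,-0.06,0,0,0,0.095],[0.03,-0.51,-0.06,0,0,0,0.095],[0.03,-0.51,-0.06,0,0,0,0.095],[0.03,-0.51,-0.06,0,0,0,0.095],[0.03,-0.51,-0.06,0,0,0,0.095],[0.03,-0.51,-0.06,0,0,0,0.095],[0.03,-0.51,-0.06,0,0,0,0.095]]
  ]
}}

```text
clock: 2.65
tool_pos: [509.9, -259.7, 340.0]
tool_rot: [[-1.0, 0.0, -0.001], [0.0, 1.0, 0.001], [0.001, 0.001, -1.0]]
contact_force: [0.4, -0.4, 0.1]
grip_width: 95.2
gripper_force: 0.0
```

```bash
cat >> h.py <<'E'
def rects(P,mask,lo,hi,amin,lim=None):
    z=P[...,2]; m=mask&(z>lo)&(z<hi)
    if lim: m&=(P[...,0]>lim[0])&(P[...,0]<lim[1])&(P[...,1]>lim[2])&(P[...,1]<lim[3])
    m=cv2.morphologyEx(m.astype(np.uint8),cv2.MORPH_OPEN,np.ones((3,3)))
    k,l,st,c=cv2.connectedComponentsWithStats(m)
    for i in range(1,k):
        if st[i,4]>amin:
            q=P[l==i]; r=cv2.minAreaRect(q[:,:2].astype(np.float32))
            print("  px",c[i].round(),st[i,4],"z",np.median(q[:,2]).round(1),"rect c",np.round(r[0],1),"size",np.round(r[1],1),"ang",round(r[2],1))
E
python3 - <<'E'
from h import *
d=dict(np.load("w_pan.npz")); P=rng(d); ok=d["range_z"]>0
print("pan");rects(P,ok,111,128,2000,(300,640,100,420))
print("bundle");rects(P,ok,145,170,300,(300,640,100,420))
print("offc");rects(P,ok,19,32,150,(350,700,-150,60))
print("corners",ray(d,[(217,112),(362,101),(363,252),(234,261)],121).round(1).tolist())
d=get("wrist"); save(d,"w_slip.png"); np.savez("w_slip.npz",**d); P=rng(d); ok=d["range_z"]>0
print("slip");rects(P,ok,15,25,300,(400,700,-400,-150))
print("offc");rects(P,ok,19,32,150,(350,700,-150,60))
print("rails");rects(P,ok,10,16.5,40,(500,800,-400,-150))
print("red"); im=d["img"].astype(int); rects(P,ok&(im[...,0]>110)&(im[...,1]<70)&(im[...,2]<80),100,200,50)
E
```

```text
pan
  px [288. 175.] 18767 z 117.2 rect c [508.  268.2] size [230.9 186.4] ang 3.7
bundle
  px [335. 216.] 2476 z 158.5 rect c [529.9 318.9] size [53.6 75.9] ang 89.3
offc
  px [ 98. 133.] 873 z 25.3 rect c [432.6 -37.1] size [50.  41.2] ang 15.4
  px [ 45. 168.] 686 z 25.2 rect c [ 487.4 -132. ] size [39.8 47. ] ang 16.1
  px [106. 194.] 769 z 25.3 rect c [529.8 -37.2] size [41.1 50. ] ang 83.6
  px [121. 240.] 687 z 25.2 rect c [611.2 -23.4] size [40.8 51.2] ang 77.6
corners [[401.1, 169.7, 121.0], [388.0, 352.7, 121.0], [592.1, 366.8, 121.0], [605.7, 183.7, 121.0]]
slip
  px [278. 197.] 3661 z 20.5 rect c [ 556.5 -262.7] size [159.9  52. ] ang 1.4
offc
  px [441. 113.] 1152 z 25.5 rect c [432.6 -37.8] size [50.  41.3] ang 15.4
  px [371. 153.] 810 z 25.5 rect c [ 487.3 -132.3] size [40.7 44.8] ang 14.7
  px [432. 182.] 979 z 25.4 rect c [530.1 -38. ] size [40.9 50.3] ang 84.3
  px [435. 235.] 879 z 25.4 rect c [610.7 -24.3] size [41.  50.2] ang 76.7
rails
  px [301. 248.] 295 z 14.1 rect c [ 636.9 -226.8] size [71.1  9.5] ang 1.0
  px [258. 250.] 272 z 14.2 rect c [ 638.8 -294.5] size [70.3  9.9] ang 1.4
  px [306. 284.] 207 z 12.0 rect c [ 696.5 -218.4] size [27.1 27.7] ang 0.9
  px [255. 285.] 166 z 12.0 rect c [ 697.7 -299.1] size [27.5 24.3] ang 88.6
red
  px [279. 287.] 129 z 155.4 rect c [ 627.5 -260.7] size [ 6.3 25.7] ang 0.5
```

View pics/w_slip.png

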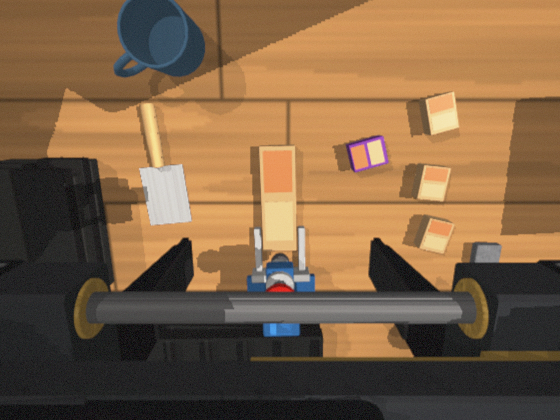

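Measured in the world frame, the stand origin is about (644.9, -260.5) with a yaw of 1.4°. The slip's centre is at (556.5, -262.7), aligned with the guide and about 36 mm short of home. I'll grip it 25 mm behind its centre.

>>> {"op": "servo_tool", "data": {
  "motion": [
    [[0.022,-0.0035,-0.06,0,0,1.4,0.095],[0.022,-0.0035,-0.12,0,0,1.4,0.095],[0.022,-0.0035,-0.18,0,0,1.4,0.095],[0.022,-0.0035,-0.24,0,0,1.4,0.095],[0.022,-0.0035,-0.29,0,0,1.4,0.095],[0.022,-0.0035,-0.32,0,0,1.4,0.085],[0.022,-0.0035,-0.335,0,0,1.4,0.075],[0.022,-0.0035,-0.335,0,0,1.4,0.065],[0.022,-0.0035,-0.335,0,0,1.4,0.03],[0.022,-0.0035,-0.335,0,0,1.4,0.03],[0.022,-0.0035,-0.335,0,0,1.4,0.03],[0.022,-0.0035,-0.335,0,0,1.4,0.03]]
  ],
  "grip_force": 15
}}

```text
clock: 4.2
tool_pos: [532.4, -264.1, 7.0]
tool_rot: [[-1.0, -0.024, 0.002], [-0.024, 1.0, -0.001], [-0.002, -0.001, -1.0]]
contact_force: [0.4, 2.7, 7.9]
grip_width: 51.9
gripper_force: 15.0
```

>>> {"op": "servo_tool", "data": {
  "motion": [
    [[0.005,0.0001,0.001,0,0,0,0.03],[0.013,0.0003,0.001,0,0,0,0.03],[0.021,0.0005,0.001,0,0,0,0.03],[0.029,0.0007,0.001,0,0,0,0.03],[0.034,0.0008,0.001,0,0,0,0.03],[0.036,0.0009,0.001,0,0,0,0.03],[0.038,0.0009,0.001,0,0,0,0.03],[0.038,0.0009,0.001,0,0,0,0.03]]
  ]
}}

```text
clock: 5.2
tool_pos: [568.7, -263.1, 6.9]
tool_rot: [[-1.0, -0.024, -0.003], [-0.024, 1.0, 0.001], [0.003, 0.001, -1.0]]
contact_force: [-11.2, -2.3, 9.3]
grip_width: 51.8
gripper_force: 15.0
```

Run:
```python
from h import *
o=manip.get_obs(); print(o["clock"],o["tool_pos"].round(1),o["contact_force"].round(1),o["grip_width"])
d=get("top"); save(d,"t2.png",(330,140,430,260),4)
P=rng(d); 
rects(P,d["range_z"]>0,14,26,60,(430,600,-310,-220))
```

```text
5.2 [ 568.7 -263.1    6.9] [-11.2  -2.3   9.3] 51.77483670161402
```

>>> {"op": "servo_tool", "data": {
  "motion": [
    [[0.0015,0,0.001,0,0,0,0.03],[0.0015,0,0.001,0,0,0,0.03]]
  ]
}}

```text
clock: 5.5
tool_pos: [568.8, -262.9, 6.9]
tool_rot: [[-1.0, -0.024, -0.006], [-0.024, 1.0, 0.002], [0.006, 0.002, -1.0]]
contact_force: [-15.1, -3.2, 3.3]
grip_width: 51.7
gripper_force: 15.0
```

Contact is confirmed: x stayed at 568.8 while the force rose, which matches the home position. Now I'll release and move above the plunger.

>>> {"op": "servo_tool", "data": {
  "motion": [
    [[-0.001,0,0,0,0,0,0.075],[-0.001,0,0,0,0,0,0.085],[-0.001,0,0,0,0,0,0.085],[-0.002,0,0.05,0,0,0,0.085],[-0.002,0,0.11,0,0,0,0.085],[-0.002,0,0.172,0,0,0,0.085],[0.0,0.0,0.212,0,0,0,0.0],[0.0,0.0,0.212,0,0,0,0.0],[0.0,0.0,0.212,0,0,0,0.0]]
  ]
}}

```text
clock: 6.62
tool_pos: [571.0, -262.8, 218.8]
tool_rot: [[-1.0, -0.024, -0.001], [-0.024, 1.0, 0.001], [0.001, 0.001, -1.0]]
contact_force: [-0.3, -0.4, -0.9]
grip_width: 60.4
gripper_force: 0.0
```

Run:
```python
from h import *
o=manip.get_obs(); print(o["clock"],o["tool_pos"].round(1),o["contact_force"].round(1),o["grip_width"])
d=get("wrist"); save(d,"w3.png"); np.savez("w3.npz",**d)
P=rng(d);ok=d["range_z"]>0
rects(P,ok,15,25,200,(430,700,-330,-200))
rects(P,ok,150,170,30,(600,690,-310,-210))
d=get("top"); P=rng(d)
im=d["img"].astype(int); m=(im[...,0]>120)&(im[...,1]<60)&(im[...,2]<70); rects(P,m,100,200,20)
```

```text
6.625 [ 571.  -262.8  218.8] [-0.3 -0.4 -0.9] 60.394489255501696
  px [280. 190.] 5597 z 20.5 rect c [ 587.8 -261.8] size [150.1  52.1] ang 1.4
  px [280. 328.] 411 z 158.1 rect c [ 657.6 -259.9] size [14.1 32.1] ang 1.4
  px [384. 184.] 40 z 158.1 rect c [ 648.5 -259.7] size [21.5 23.8] ang 86.1
```

View pics/w3.png

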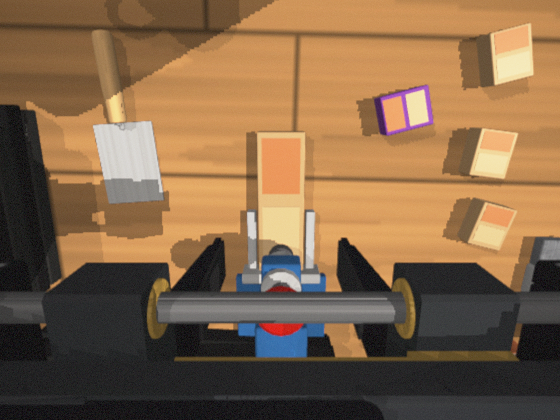

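The slip's tail is at x = 512.8, so its centre is at 592.8 and it is home. The plunger top is centred near (644.7, -260), 158 mm high. Now to press it.

>>> {"op": "servo_tool", "data": {
  "motion": [
    [[0.045,0.0025,0,0,0,0,0.0],[0.0735,0.0025,-0.005,0,0,0,0.0],[0.0735,0.0025,-0.03,0,0,0,0.0],[0.0735,0.0025,-0.05,0,0,0,0.0],[0.0735,0.0025,-0.056,0,0,0,0.0],[0.0735,0.0025,-0.06,0,0,0,0.0],[0.0735,0.0025,-0.064,0,0,0,0.0],[0.0735,0.0025,-0.068,0,0,0,0.0],[0.0735,0.0025,-0.072,0,0,0,0.0],[0.0735,0.0025,-0.076,0,0,0,0.0],[0.0735,0.0025,-0.079,0,0,0,0.0],[0.0735,0.0025,-0.081,0,0,0,0.0],[0.0735,0.0025,-0.082,0,0,0,0.0]]
  ]
}}

```text
clock: 8.35
tool_pos: [645.1, -260.8, 140.2]
tool_rot: [[-1.0, -0.024, 0.002], [-0.024, 1.0, -0.001], [-0.002, -0.001, -1.0]]
contact_force: [-6.6, 2.7, 20.6]
grip_width: 0.7
gripper_force: 10.0
```

>>> {"op": "servo_tool", "data": {
  "motion": [
    [[0,0,-0.0015,0,0,0,0.0],[0,0,-0.0015,0,0,0,0.0],[0,0,-0.0015,0,0,0,0.0],[0,0,-0.0015,0,0,0,0.0]]
  ]
}}

```text
clock: 8.85
tool_pos: [645.1, -260.8, 140.2]
tool_rot: [[-1.0, -0.024, 0.003], [-0.024, 1.0, -0.002], [-0.003, -0.002, -1.0]]
contact_force: [-8.8, 3.4, 24.3]
grip_width: 0.7
gripper_force: 12.4
```

The plunger is held at its stop (z = 140.2, force rising). Next I'll lift off, move back and re-grip the slip.

>>> {"op": "servo_tool", "data": {
  "motion": [
    [[0,0,0.01,0,0,0,0.0],[0,0,0.035,0,0,0,0.085],[-0.02,-0.001,0.08,0,0,0,0.085],[-0.077,-0.0017,0.08,0,0,0,0.085],[-0.077,-0.0017,0.06,0,0,0,0.085],[-0.077,-0.0017,0.01,0,0,0,0.085],[-0.077,-0.0017,-0.04,0,0,0,0.085],[-0.077,-0.0017,-0.08,0,0,0,0.085],[-0.077,-0.0017,-0.08,0,0,0,0.085],[-0.077,-0.0017,-0.08,0,0,0,0.085],[-0.077,-0.0017,-0.1,0,0,0,0.085],[-0.077,-0.0017,-0.12,0,0,0,0.07],[-0.077,-0.0017,-0.127,0,0,0,0.06],[-0.077,-0.0017,-0.127,0,0,0,0.03],[-0.077,-0.0017,-0.127,0,0,0,0.03],[-0.077,-0.0017,-0.127,0,0,0,0.03]]
  ]
}}

```text
clock: 10.85
tool_pos: [568.3, -262.7, 10.4]
tool_rot: [[-1.0, -0.024, 0.002], [-0.024, 1.0, -0.001], [-0.002, -0.001, -1.0]]
contact_force: [-1.7, 1.4, 6.0]
grip_width: 52.0
gripper_force: 15.0
```

>>> {"op": "servo_tool", "data": {
  "motion": [
    [[-0.015,-0.0004,-0.001,0,0,0,0.03],[-0.035,-0.0008,-0.001,0,0,0,0.03],[-0.055,-0.0013,-0.001,0,0,0,0.03],[-0.072,-0.0017,-0.001,0,0,0,0.03],[-0.08,-0.002,-0.001,0,0,0,0.03],[-0.08,-0.002,-0.001,0,0,0,0.03],[-0.08,-0.002,-0.001,0,0,0,0.065],[-0.08,-0.002,-0.001,0,0,0,0.065],[-0.068,-0.0016,-0.001,0,0,0,0.065],[-0.056,-0.0012,-0.001,0,0,0,0.065],[-0.056,-0.0012,-0.001,0,0,0,0.065],[-0.056,-0.0012,-0.001,0,0,0,0.03],[-0.056,-0.0012,-0.001,0,0,0,0.03],[-0.056,-0.0012,-0.001,0,0,0,0.03]]
  ],
  "grip_force": 30
}}

```text
clock: 12.6
tool_pos: [511.6, -263.5, 8.1]
tool_rot: [[-1.0, -0.024, -0.0], [-0.024, 1.0, 0.0], [0.0, 0.0, -1.0]]
contact_force: [-0.3, -0.4, -2.1]
grip_width: 51.7
gripper_force: 30.0
```

Run:
```python
from h import *
o=manip.get_obs(); print(o["clock"],o["tool_pos"].round(1),o["contact_force"].round(1),o["grip_width"],o["gripper_force"])
d=get("wrist"); P=rng(d);ok=d["range_z"]>0
rects(P,ok,15,25,200,(400,700,-330,-200))
d=get("top"); P=rng(d); rects(P,d["range_z"]>0,14,26,40,(400,700,-330,-200))
im=d["img"].astype(int); m=(im[...,0]>120)&(im[...,1]<60)&(im[...,2]<70); rects(P,m,100,200,20)
```

```text
12.6 [ 511.6 -263.5    8.1] [-0.3 -0.4 -2.1] 51.73242570483842 29.997037053108215
  px [281. 199.] 19737 z 20.6 rect c [ 479.1 -263. ] size [89.9 63.9] ang 1.2
  px [280. 339.] 3243 z 20.7 rect c [ 553.1 -261.9] size [22.5 52.1] ang 1.1
  px [385. 185.] 58 z 158.6 rect c [ 646.5 -261.8] size [25.7 30.1] ang 87.5
```

The slip is out and gripped at its centre. I'll lift it and carry it over to the pan, whose centre is at (496.7, 268.2), yaw 4.0°, floor z about 116.5.

>>> {"op": "servo_tool", "data": {
  "motion": [
    [[0,0,0.01,0,0,0,0.03],[0,0,0.04,0,0,0,0.03],[0,0.01,0.09,0,0,0.3,0.03],[0,0.03,0.14,0,0,0.6,0.03],[0,0.06,0.18,0,0,1,0.03],[0,0.1,0.212,0,0,1.5,0.03],[-0.003,0.15,0.222,0,0,2,0.03],[-0.006,0.2,0.222,0,0,2.6,0.03],[-0.009,0.25,0.222,0,0,2.6,0.03],[-0.012,0.3,0.222,0,0,2.6,0.03],[-0.014,0.35,0.222,0,0,2.6,0.03],[-0.015,0.4,0.222,0,0,2.6,0.03],[-0.016,0.44,0.222,0,0,2.6,0.03],[-0.016,0.47,0.222,0,0,2.6,0.03],[-0.016,0.485,0.222,0,0,2.6,0.03],[-0.016,0.49,0.222,0,0,2.6,0.03],[-0.016,0.49,0.222,0,0,2.6,0.03]]
  ]
}}

```text
clock: 14.82
tool_pos: [495.8, 225.9, 230.2]
tool_rot: [[-0.998, -0.069, -0.0], [-0.069, 0.998, -0.0], [0.0, -0.0, -1.0]]
contact_force: [-0.4, 1.1, -3.6]
grip_width: 51.9
gripper_force: 30.0
```

Run:
```python
from h import *
o=manip.get_obs(); print(o["clock"],o["tool_pos"].round(1),o["contact_force"].round(1),o["ft_torque"].round(2),o["grip_width"],o["gripper_force"])
d=get("wrist"); P=rng(d);ok=d["range_z"]>0; save(d,"w4.png"); np.savez("w4.npz",**d)
m=ok&(P[...,2]>225)&(P[...,2]<260)&(abs(P[...,1]-226)<22)&(P[...,0]<485)
q=P[m]; print(len(q),q.min(0).round(1),q.max(0).round(1)); A=np.c_[q[:,:2]-[450,226],np.ones(len(q))]; print(np.linalg.lstsq(A,q[:,2],rcond=None)[0].round(4))
print("pan");rects(P,ok,111,128,1000,(300,640,100,420))
print("bundle");rects(P,ok,145,170,300,(300,640,100,420))
```

```text
14.825 [495.8 225.9 230.2] [-0.4  1.1 -3.6] [-0.01  0.01 -0.  ] 51.914322767554054 29.997343719005585
13001 [417.2 204.  239.3] [485.  248.  245.2]
[ 4.100000e-03 -4.400000e-03  2.428868e+02]
pan
  px [360. 141.] 20128 z 117.3 rect c [464.4 265.5] size [143.6 186.8] ang 3.5
bundle
  px [396. 242.] 3338 z 158.3 rect c [516.9 318.7] size [53.  49.6] ang 88.8
```

View pics/w4.png

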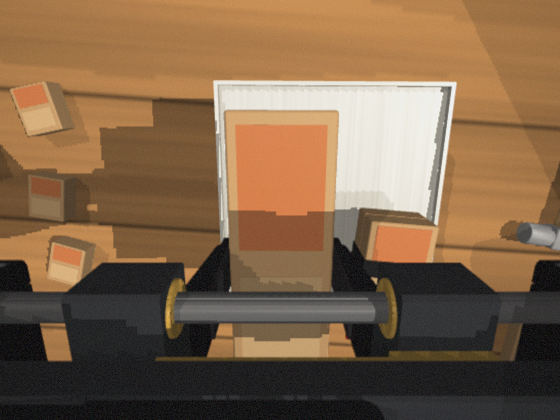

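The slip hangs level over the pan at about (497, 226), clear of the bundle at (397,245) in the image. Its underside is about 7.5 mm below the TCP, so it should touch the floor near TCP z = 124. I'll lower it slowly while the pan takes up the load.

>>> {"op": "servo_tool", "data": {
  "motion": [
    [[0,0,-0.03,0,0,0,0.03],[0,0,-0.065,0,0,0,0.03],[0,0,-0.09,0,0,0,0.03],[0,0,-0.1,0,0,0,0.03],[0,0,-0.105,0,0,0,0.03],[0,0,-0.108,0,0,0,0.03],[0,0,-0.111,0,0,0,0.03],[0,0,-0.114,0,0,0,0.03],[0,0,-0.117,0,0,0,0.03],[0,0,-0.12,0,0,0,0.03],[0,0,-0.122,0,0,0,0.03],[0,0,-0.124,0,0,0,0.03],[0,0,-0.124,0,0,0,0.03],[0,0,-0.124,0,0,0,0.03]]
  ]
}}

```text
clock: 16.62
tool_pos: [495.8, 226.5, 106.2]
tool_rot: [[-0.998, -0.069, 0.0], [-0.069, 0.998, 0.0], [-0.0, 0.0, -1.0]]
contact_force: [1.2, 0.9, -0.5]
grip_width: 51.7
gripper_force: 30.0
```

>>> {"op": "servo_tool", "data": {
  "motion": [
    [[0,0,-0.002,0,0,0,0.03],[0,0,-0.004,0,0,0,0.03],[0,0,-0.006,0,0,0,0.03],[0,0,-0.007,0,0,0,0.03],[0,0,-0.008,0,0,0,0.03],[0,0,-0.008,0,0,0,0.03],[0,0,-0.008,0,0,0,0.03],[0,0,-0.008,0,0,0,0.03]]
  ]
}}

```text
clock: 17.62
tool_pos: [495.8, 226.5, 98.2]
tool_rot: [[-0.998, -0.069, 0.0], [-0.069, 0.998, 0.0], [-0.0, 0.0, -1.0]]
contact_force: [0.7, 2.0, 0.1]
grip_width: 51.4
gripper_force: 30.0
```

Run:
```python
from h import *
o=manip.get_obs(); print(o["clock"],o["tool_pos"].round(1),o["contact_force"].round(1),o["ft_torque"].round(2))
d=get("wrist"); P=rng(d);ok=d["range_z"]>0; save(d,"w5.png")
m=ok&(abs(P[...,1]-226)<20)&(P[...,0]<485)&(P[...,0]>425)
q=P[m]; print(np.percentile(q[:,2],[5,50,95]))
for lo,hi in((80,108),(108,125)): print(lo);rects(P,ok,lo,hi,500,(380,620,150,380))
m=ok&(P[...,0]>410)&(P[...,0]<470)&(P[...,1]>275)&(P[...,1]<330); q=P[m]; print("floor",np.median(q[:,2]))
print("bundle");rects(P,ok,125,170,300,(300,640,280,380))
```

```text
17.625 [495.8 226.5  98.2] [0.7 2.  0.1] [ 0.34 -0.09  0.02]
[110.28707413 193.88223799 222.35425709]
80
  px [385. 151.] 58332 z 90.6 rect c [451.8 264.9] size [117.9 187.2] ang 3.7
  px [222. 342.] 660 z 90.4 rect c [554.9 194.3] size [24.7 15.5] ang 1.8
  px [339. 342.] 689 z 90.4 rect c [549.5 267.8] size [24.9 16.2] ang 6.5
108
  px [281. 200.] 20243 z 110.8 rect c [463.7 225. ] size [89.7 66.4] ang 4.0
  px [280. 339.] 3232 z 110.9 rect c [537.1 230. ] size [22.6 52. ] ang 3.9
floor 90.73941810753567
bundle
  px [506. 340.] 853 z 132.0 rect c [514.9 333.5] size [20.7 12.5] ang 4.6
```

>>> {"op": "servo_tool", "data": {
  "motion": [
    [[0,0,0,0,0,0,0.062],[0,0,0,0,0,0,0.062],[0,0,0.0,0,0,0,0.062],[0,0,0.01,0,0,0,0.062],[0,0,0.05,0,0,0,0.062],[0,0,0.1,0,0,0,0.07],[0,0,0.16,0,0,0,0.08],[0,0,0.2,0,0,0,0.08],[0,0,0.2,0,0,0,0.08]]
  ]
}}

```text
clock: 18.8
tool_pos: [496.4, 226.7, 301.8]
tool_rot: [[-0.998, -0.069, 0.006], [-0.069, 0.998, 0.002], [-0.006, 0.001, -1.0]]
contact_force: [0.2, -0.4, -0.9]
grip_width: 80.0
gripper_force: 0.0
```

Run:
```python
from h import *
o=manip.get_obs(); print(o["clock"],o["tool_pos"].round(1),o["contact_force"].round(1))
d=get("wrist"); P=rng(d);ok=d["range_z"]>0; save(d,"w6.png"); np.savez("w6.npz",**d)
m=ok&(P[...,0]>410)&(P[...,0]<460)&(P[...,1]>275)&(P[...,1]<330); q=P[m]; print("floor",np.median(q[:,2]))
print("bundle");rects(P,ok,125,170,300,(300,640,280,380))
print("slip");rects(P,ok,105,118,300,(300,640,180,275))
m=ok&(P[...,2]>105)&(P[...,2]<118)&(abs(P[...,1]-226)<18)&(P[...,0]<485)&(P[...,0]>425); q=P[m]; print(np.linalg.lstsq(np.c_[q[:,:2]-[450,226],np.ones(len(q))],q[:,2],rcond=None)[0].round(4))
print("offc");rects(P,ok,19,32,150,(350,700,-150,60))
```

```text
18.8 [496.4 226.7 301.8] [ 0.2 -0.4 -0.9]
floor 386.37410302718473
bundle
  px [364. 221.] 3032 z 133.3 rect c [530.1 318.9] size [53.9 75.9] ang 89.0
slip
  px [280. 181.] 6992 z 112.0 rect c [498.  227.4] size [159.6  52.1] ang 3.9
[5.000000e-04 2.000000e-03 1.122493e+02]
offc
  px [ 74. 107.] 1400 z 25.3 rect c [432.7 -37.3] size [50.5 41.9] ang 16.4
  px [ 11. 146.] 757 z 25.2 rect c [ 486.3 -127.7] size [40.  37.5] ang 16.0
  px [ 81. 183.] 1202 z 25.3 rect c [530.1 -37.5] size [41.2 50.5] ang 83.9
  px [ 96. 240.] 1040 z 25.2 rect c [611.1 -23.4] size [40.8 51.2] ang 76.6
```

View pics/w6.png

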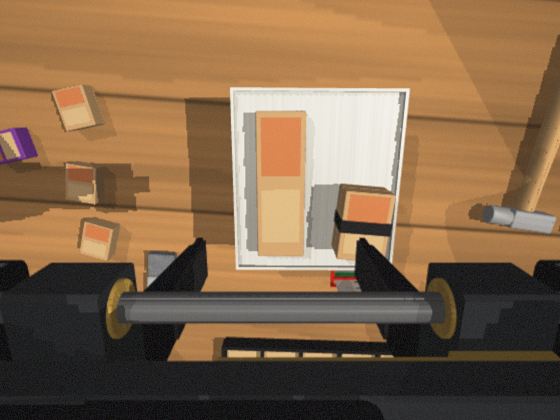

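The slip lies flat beside the bundle, and the pointer is on the red just outside the green band. The floor is at about 91 mm, so the pan has sunk about 49 mm. One offcut gives about 57 (short of 57.8) and two give about 65, so I plan on two and will check after the first. First is the tan offcut at image (81,183), world (530.1, -37.7), with its long side at -6°.

>>> {"op": "servo_tool", "data": {
  "motion": [
    [[0.005,-0.05,0,0,0,-2,0.075],[0.012,-0.11,-0.01,0,0,-5,0.075],[0.02,-0.17,-0.04,0,0,-8,0.075],[0.03,-0.23,-0.08,0,0,-10,0.075],[0.034,-0.264,-0.13,0,0,-10,0.075],[0.034,-0.264,-0.19,0,0,-10,0.075],[0.034,-0.264,-0.24,0,0,-10,0.075],[0.034,-0.264,-0.275,0,0,-10,0.07],[0.034,-0.264,-0.289,0,0,-10,0.06],[0.034,-0.264,-0.289,0,0,-10,0.05],[0.034,-0.264,-0.289,0,0,-10,0.02],[0.034,-0.264,-0.289,0,0,-10,0.02],[0.034,-0.264,-0.289,0,0,-10,0.02]]
  ],
  "grip_force": 20
}}

```text
clock: 20.48
tool_pos: [530.4, -37.6, 10.4]
tool_rot: [[-0.994, 0.105, 0.002], [0.105, 0.994, -0.0], [-0.002, -0.0, -1.0]]
contact_force: [-0.5, 0.1, 7.6]
grip_width: 39.5
gripper_force: 20.0
```

>>> {"op": "servo_tool", "data": {
  "motion": [
    [[0,0,0.02,0,0,0,0.02],[0,0,0.06,0,0,0,0.02],[0,0,0.11,0,0,0,0.02],[-0.006,0.02,0.16,0,0,2,0.02],[-0.018,0.06,0.19,0,0,4,0.02],[-0.03,0.11,0.2,0,0,6,0.02],[-0.045,0.16,0.2,0,0,8,0.02],[-0.058,0.21,0.2,0,0,10,0.02],[-0.068,0.245,0.2,0,0,10,0.02],[-0.072,0.262,0.19,0,0,10,0.02],[-0.072,0.262,0.16,0,0,10,0.02],[-0.072,0.262,0.13,0,0,10,0.02],[-0.072,0.262,0.119,0,0,10,0.02],[-0.072,0.262,0.115,0,0,10,0.02],[-0.072,0.262,0.112,0,0,10,0.02],[-0.072,0.262,0.109,0,0,10,0.02],[-0.072,0.262,0.106,0,0,10,0.02],[-0.072,0.262,0.104,0,0,10,0.02],[-0.072,0.262,0.104,0,0,10,0.02],[-0.072,0.262,0.104,0,0,10,0.02]]
  ]
}}

```text
clock: 22.98
tool_pos: [457.8, 224.5, 113.2]
tool_rot: [[-0.998, -0.069, 0.0], [-0.069, 0.998, 0.0], [-0.0, 0.0, -1.0]]
contact_force: [0.6, -0.7, -0.0]
grip_width: 39.6
gripper_force: 20.0
```

Run:
```python
from h import *
o=manip.get_obs(); print(o["clock"],o["tool_pos"].round(1),o["contact_force"].round(1),o["grip_width"])
d=get("wrist"); P=rng(d);ok=d["range_z"]>0
print("floor");rects(P,ok,75,95,500,(380,620,150,380))
print("slip");rects(P,ok,98,116,300,(380,640,180,275))
print("off");rects(P,ok,118,150,300,(380,640,190,260))
```

```text
22.975 [457.8 224.5 113.2] [ 0.6 -0.7 -0. ] 39.63007191912333
floor
  px [368. 195.] 32505 z 83.2 rect c [441.4 264. ] size [ 97.4 187.1] ang 3.5
slip
  px [279. 201.] 3505 z 103.3 rect c [433.6 223.1] size [31.3 52.2] ang 4.3
  px [279. 339.] 2846 z 103.5 rect c [515.8 228.4] size [25.7 52.1] ang 5.2
off
  px [281. 255.] 7082 z 128.5 rect c [450.8 224.8] size [36.5 57. ] ang 4.7
```

The offcut sits on the slip and the pan has taken its weight. I'll release and look.

>>> {"op": "servo_tool", "data": {
  "motion": [
    [[0,0,0,0,0,0,0.055],[0,0,0,0,0,0,0.055],[0,0,0.01,0,0,0,0.06],[0,0,0.05,0,0,0,0.075],[0,0,0.1,0,0,0,0.075],[0,0,0.15,0,0,0,0.075],[0.01,0,0.187,0,0,0,0.075],[0.02,0,0.187,0,0,0,0.075],[0.02,0,0.187,0,0,0,0.075]]
  ]
}}

```text
clock: 24.15
tool_pos: [477.7, 224.3, 299.6]
tool_rot: [[-0.998, -0.069, -0.001], [-0.069, 0.998, -0.0], [0.001, -0.0, -1.0]]
contact_force: [0.0, -0.5, 0.5]
grip_width: 75.3
gripper_force: 0.0
```

Run:
```python
from h import *
o=manip.get_obs(); print(o["clock"],o["tool_pos"].round(1))
d=get("wrist"); P=rng(d);ok=d["range_z"]>0; save(d,"w7.png")
print("floor");rects(P,ok,75,95,1500,(380,620,150,380))
print("slip");rects(P,ok,98,110,300,(380,640,180,275))
print("off");rects(P,ok,115,150,300,(380,640,180,380))
print("offc");rects(P,ok,19,32,150,(350,700,-150,60))
im=d["img"].astype(int); m=(im[...,1]>im[...,0]+30)&(im[...,1]>im[...,2]+15); r=(im[...,0]>120)&(im[...,1]<70)&(im[...,2]<70)
for n,k in(("green",m),("red",r)):
    k=k&ok&(P[...,0]>590)&(P[...,0]<680)&(P[...,1]>250)&(P[...,1]<380); q=P[k]; print(n,len(q), q.min(0).round(1) if len(q) else "", q.max(0).round(1) if len(q) else "")
```

```text
24.15 [477.7 224.3 299.6]
floor
  px [318. 179.] 17401 z 83.7 rect c [502.8 268.1] size [220.3 186.6] ang 3.7
slip
  px [281. 211.] 4522 z 103.8 rect c [498.  227.3] size [159.6  52.1] ang 3.8
off
  px [282. 170.] 1953 z 128.9 rect c [457.7 225.4] size [50.1 39.3] ang 3.4
  px [363. 233.] 2360 z 124.9 rect c [529.6 318.9] size [75.7 54.1] ang 0.2
offc
  px [ 78. 124.] 1346 z 25.4 rect c [432.7 -36.8] size [50.  40.8] ang 15.9
  px [ 13. 162.] 860 z 25.2 rect c [ 486.8 -129.3] size [39.8 41.8] ang 16.0
  px [ 99. 250.] 725 z 25.3 rect c [606.2 -22.2] size [40.9 40.7] ang 76.5
green 19 [611.6 306.1  71.3] [613.4 329.4  73.1]
red 45 [601.6 296.6  73. ] [613.2 327.8  86.5]
```

After the first offcut the pan has sunk about 57 mm, just short of the band. One more takes it to about 65. I'll fetch the tan offcut at image (78,124), world (432.7, -37), with its long side at +16°.

>>> {"op": "servo_tool", "data": {
  "motion": [
    [[-0.008,-0.05,0,0,0,2,0.075],[-0.018,-0.11,-0.01,0,0,5,0.075],[-0.03,-0.17,-0.04,0,0,8,0.075],[-0.04,-0.23,-0.08,0,0,12,0.075],[-0.045,-0.2615,-0.13,0,0,12,0.075],[-0.045,-0.2615,-0.19,0,0,12,0.075],[-0.045,-0.2615,-0.24,0,0,12,0.075],[-0.045,-0.2615,-0.275,0,0,12,0.07],[-0.045,-0.2615,-0.291,0,0,12,0.06],[-0.045,-0.2615,-0.291,0,0,12,0.05],[-0.045,-0.2615,-0.291,0,0,12,0.02],[-0.045,-0.2615,-0.291,0,0,12,0.02],[-0.045,-0.2615,-0.291,0,0,12,0.02]]
  ]
}}

```text
clock: 25.82
tool_pos: [433.0, -37.0, 9.8]
tool_rot: [[-0.961, -0.275, 0.001], [-0.275, 0.961, -0.0], [-0.001, -0.0, -1.0]]
contact_force: [-1.3, 0.0, 4.4]
grip_width: 39.9
gripper_force: 20.0
```

>>> {"op": "servo_tool", "data": {
  "motion": [
    [[0,0,0.02,0,0,0,0.02],[0,0,0.06,0,0,0,0.02],[0,0,0.11,0,0,0,0.02],[0.008,0.02,0.16,0,0,-2,0.02],[0.023,0.06,0.19,0,0,-4,0.02],[0.042,0.11,0.2,0,0,-7,0.02],[0.06,0.16,0.2,0,0,-10,0.02],[0.08,0.21,0.2,0,0,-12,0.02],[0.094,0.25,0.2,0,0,-12,0.02],[0.1,0.267,0.19,0,0,-12,0.02],[0.1,0.267,0.16,0,0,-12,0.02],[0.1,0.267,0.13,0,0,-12,0.02],[0.1,0.267,0.112,0,0,-12,0.02],[0.1,0.267,0.107,0,0,-12,0.02],[0.1,0.267,0.104,0,0,-12,0.02],[0.1,0.267,0.101,0,0,-12,0.02],[0.1,0.267,0.098,0,0,-12,0.02],[0.1,0.267,0.096,0,0,-12,0.02],[0.1,0.267,0.096,0,0,-12,0.02],[0.1,0.267,0.096,0,0,-12,0.02]]
  ]
}}

```text
clock: 28.32
tool_pos: [532.8, 230.0, 105.3]
tool_rot: [[-0.998, -0.069, 0.0], [-0.069, 0.998, 0.0], [-0.0, 0.0, -1.0]]
contact_force: [0.2, -0.6, 0.1]
grip_width: 39.6
gripper_force: 20.0
```

Run:
```python
from h import *
o=manip.get_obs(); print(o["clock"],o["tool_pos"].round(1),o["contact_force"].round(1),o["grip_width"])
d=get("wrist"); P=rng(d);ok=d["range_z"]>0
print("floor");rects(P,ok,66,86,1500,(380,620,150,380))
print("slip");rects(P,ok,89,104,200,(380,640,180,275))
print("off");rects(P,ok,110,150,200,(380,640,190,260))
```

```text
28.325 [532.8 230.  105.3] [ 0.2 -0.6  0.1] 39.62477616366517
floor
  px [369. 105.] 56383 z 75.8 rect c [475.2 266.6] size [156. 188.] ang 3.9
  px [281. 331.] 1732 z 76.9 rect c [596.5 235.3] size [10.1 66.6] ang 3.0
slip
  px [277. 133.] 8114 z 95.8 rect c [471.2 225.6] size [105.4  52.2] ang 3.9
off
  px [280. 112.] 10612 z 121.0 rect c [458.2 225.3] size [50.1 40.2] ang 4.0
  px [281. 256.] 7678 z 121.2 rect c [525.4 230.3] size [36.5 59.2] ang 3.9
```

Resting on the slip and carried by the pan. I'll release and back away.

>>> {"op": "servo_tool", "data": {
  "motion": [
    [[0,0,0,0,0,0,0.055],[0,0,0,0,0,0,0.055],[0,0,0.01,0,0,0,0.055],[0,0,0.05,0,0,0,0.06],[0,0,0.1,0,0,0,0.075],[0,0,0.15,0,0,0,0.075],[-0.03,0,0.195,0,0,0,0.075],[-0.055,0,0.195,0,0,0,0.075],[-0.055,0,0.195,0,0,0,0.075],[-0.055,0,0.195,0,0,0,0.075],[-0.055,0,0.195,0,0,0,0.075],[-0.055,0,0.195,0,0,0,0.075]]
  ]
}}

```text
clock: 29.88
tool_pos: [478.2, 229.9, 299.6]
tool_rot: [[-0.998, -0.069, -0.001], [-0.069, 0.998, -0.0], [0.001, -0.0, -1.0]]
contact_force: [0.4, 0.1, -0.0]
grip_width: 74.8
gripper_force: 0.0
```

Run:
```python
from h import *
o=manip.get_obs(); print(o["clock"],o["tool_pos"].round(1),o["contact_force"].round(1))
d=get("wrist"); P=rng(d);ok=d["range_z"]>0; save(d,"w8.png",(200,60,440,290),3)
print("floor");rects(P,ok,66,86,1500,(380,620,150,380))
print("slip");rects(P,ok,89,104,200,(380,640,180,275))
print("off");rects(P,ok,110,150,200,(380,640,180,380))
t=get("top"); Q=rng(t); im=t["img"].astype(int); m=(im[...,0]>120)&(im[...,1]<60)&(im[...,2]<70); print("plunger");rects(Q,m,100,200,15)
```

```text
29.875 [478.2 229.9 299.6] [ 0.4  0.1 -0. ]
floor
  px [313. 179.] 17169 z 75.5 rect c [505.9 268.1] size [226.6 186.6] ang 3.5
slip
  px [276. 190.] 2658 z 95.5 rect c [497.9 227.3] size [159.2  52.1] ang 3.9
off
  px [277. 168.] 1869 z 120.7 rect c [457.5 225.3] size [49.5 39.9] ang 4.4
  px [355. 232.] 2408 z 116.9 rect c [530.  318.9] size [53.9 76. ] ang 89.4
  px [277. 236.] 1659 z 120.6 rect c [532.1 230.5] size [50.3 39.7] ang 4.0
plunger
  px [385. 185.] 55 z 158.7 rect c [ 646.  -263.2] size [28.6 21.5] ang 4.9
```

View pics/w8.png

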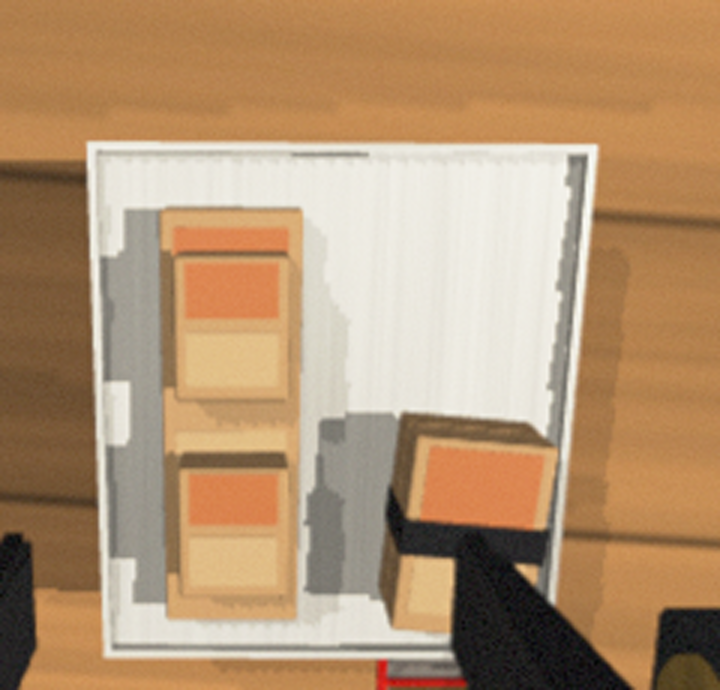

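The slip lies flat with both offcuts on it, and the bundle is in place. The pan has sunk about 65 mm (floor at about 75 mm), mid-band, and the plunger is up. Handing in.

```bash
python3 -c "
from cell import manip
print(manip.hand_in())"
```

```text
the job is handed in; nothing more can be done
None
```

The job is handed in at about 30 s of robot time: the slip was pushed home, stamped and laid flat in the pan beside the bundle, and two offcuts bring the pan to about 65 mm, mid green band by height measurement; hand-in returned no verdict.

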